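# Hold the food caddy open, then let its lid down softly

## Task

Press down the front lever of the wider of the two food caddies with the fingertips until its lid is all the way up, and keep it all the way up for about two seconds while I drop in my scraps. Then ease the lever up slowly so that the lid comes down gently without slamming, and leave it fully shut. Touch only that lever: not the lids, leave the narrow caddy shut, and do not push, lift or move anything else on the counter.

Things in the scene. Friction and masses are not known exactly. Their poses are not given: they have to be found in the camera images.
- wide_caddy: the WIDER of the two caddies: grey counter-top food caddy fixed to the counter: 170 mm deep (its x), 230 mm wide (its y), 165 mm high to the rim, 177 mm to the top of the shut lid. Origin: centre of the underside; its front face is at x = -85 mm in its own frame, z up. Its front, with the lever, faces roughly to the robot's right. A steel lever, 100 mm wide at its pad, sticks 95 mm out of the front, about 125 to 145 mm above the counter.
- wide_pad (a point): point on the top face of the wide caddy's lever pad (pad 100 mm wide, 55 mm long), where to press; midway across it, 73 mm out from the front face and 143 mm above the counter at rest. It lies 90 mm from the lever's pivot, which is level across the caddy (along its y), 70 mm in front of the origin (its -x) and 125 mm above the counter. At rest the pad slants 0.2 rad up away from the caddy.
- wide_lever (a joint): angle of the wide caddy's lever, rad: 0 at rest (up, lid shut), growing as the pad is pressed down to its stop at 0.5, when the pad point has gone down by about 45 mm and the lid is fully up. The linked lid turns 2.3 times as far. Pressing takes about 4 to 12 N at the pad point; let go, the lever springs up and the lid slams in a fraction of a second.
- wide_lid: lid of the wide caddy, 182 x 242 x 10 mm, hinged along the caddy's far rim (opposite the lever). Origin on the hinge line, at the lid's underside; the lid runs to its -x; z is the lid's normal, vertical when shut, tilted 1.15 rad when fully up.
- narrow_caddy: the NARROWER of the two caddies: grey counter-top food caddy fixed to the counter: 170 mm deep (its x), 140 mm wide (its y), 165 mm high to the rim, 177 mm to the top of the shut lid. Origin: centre of the underside; its front face is at x = -85 mm in its own frame, z up. Its front, with the lever, faces roughly to the robot's right. A steel lever, 75 mm wide at its pad, sticks 95 mm out of the front, about 125 to 145 mm above the counter. To be left shut.
- narrow_lid: lid of the narrow caddy, 182 x 152 x 10 mm, built like the wide one.
- mug: white mug, 76 mm across, 88 mm high, handle to its +y; stands beside the wide caddy's lever. Origin: centre of its underside.
- tin: food tin, 66 mm across, 75 mm high; stands beside the narrow caddy's lever. Origin: centre of its underside.
- liquid: washing-up liquid bottle, 60 mm across, 200 mm high, behind the caddies. Origin: centre of its underside.
- jar: small glass spice jar, 48 mm across, 85 mm high, at the near right. Origin: centre of its underside.
- spoon: wooden spoon, 240 mm long, lying flat at the robot's right. Origin: the spoon's underside, middle.
- bowl: blue bowl, 130 mm across, 50 mm high, at the far right. Origin: centre of its underside.
- tumbler: clear tumbler, 68 mm across, 100 mm high, at the near left. Origin: centre of its underside.

How it is judged:
By the outcome, as a careful person would: the job done as asked, in the order asked, and still so for the second after the job is handed in, with the robot touching nothing.
It also fails if it takes over 42 s, if anything falls off the work surface, if the arm or the gripper's body presses on something with over 40 N, if the wrist force passes 120 N, or if a joint passes its speed limit or range.

## Robot

A 6-joint arm with a two-finger parallel gripper is mounted at the origin on the work surface. World frame = base frame: x ahead of the robot, y to its left, z up, the work surface at z = 0. Lengths are in m, angles in degrees, forces in N, time in s.
With the tool pointing down it reaches from about 0.325 to 0.925 m from the base axis. Payload 3.1 kg.
Tool frame: the origin (TCP) lies midway between the tips of the shut fingers; the grasp point (between the pads) lies behind it (robot.pinch_z is the y of the grasp point in the tool frame, in m); y points along the fingers, x is the direction in which the jaws open and shut, and the axes are right-handed (so a half turn about y gives the same grasp; the last joint's range is limited). The gripper opens to 85 mm and grips with 20 to 120 N. Pads are 22 mm wide; open, the fingers measure 114 mm over their backs; the gripper's body (76 mm by 85 mm) begins 54 mm behind the grasp point. The pads swing forward as they close: fully open they stand 13 mm farther back than shut.
Start: joints at [-71.746, 12.427, 92.441, -0, 75.132, -6.429], TCP at [0.261, -0.568, 0.231] pointing down, gripper open.
Joint ranges: [-157.48, 157.48], [-44.54, 120.13], [17.64, 146.25], [-64.5, 244.5], [7.68, 150.69], [-147.95, 147.95]. Speed limits (degrees/s): [159.86, 159.86, 180, 180, 180, 180].

## Interface

Orientations are given as [roll, pitch, yaw] about the fixed x, y, z axes, in that order (R = Rz(yaw) Ry(pitch) Rx(roll)).
In Python, from workcell import robot gives the robot as it stands.
- The arm moves only by the tool drive_tool, never from a script. Its argument "series" is a list of rows, each a list of 2 entries, a list of its own where there are three numbers: the shift along the tool's x, y, z in mm, then the turn, a rotation vector about the tool's x, y, z in degrees. In form: [[[x, y, z], [rx, ry, rz]], ...]. A call has 1 to 20 rows; each row shifts and turns the pose as measured when the row begins, along the tool's axes as they then stand; what a row does not reach is not made up. A row lasts 1/8 s, in which the tool goes at most 62.5 mm and 10.7 degrees, less where a joint would pass 70% of its speed; a pose out of reach is approached as far as the arm can. A call is refused whole if a number of a shift passes 62.5 or a number of a turn 10.7, either way. A call with a gripper value outside its range is refused whole. "grip" is the opening, from -1 (shut) to 1 (fully open), so that 0 is half open, set as the call begins (left out, the last holds). The fingers move at their own pace and stop on an object; "grip_force" is the grip in N (left out, the last holds). Time passes only in rows, so rows that do not move let the fingers close. It gives the time, the measured TCP pose, the force and the opening at its end, in the units of the state.
- robot.get_obs(): the state, without advancing time (a new reading comes with each control period).
- robot.get_image(name): name is "scene" or "top" or "wrist"; returns the picture (400x640x3 uint8, red, green, blue); there is no depth.
- robot.get_calibration(name): a dict with "mtx" (3x3 intrinsics, pixels), "R" (3x3) and "t" (3): a world point X has camera coordinates R X + t; the wrist camera has in their place "T_tool_cam" (4x4, takes a point from camera to tool coordinates, whose origin is the TCP and whose axes are the tool frame's). Camera axes: x right, y down, z forward; pixel columns grow to the right and rows downward; lengths in m; the calibration is good to about 2 mm. A picture is of the moment at which its call begins: read the wrist's pose just before it. get_calibration takes no time and is no camera call.
- robot.hand_in(): hands the job in, once; it reports no verdict.
Trained networks look in the newest picture that a camera, given by its name, has taken for a name from the list of things; names that differ only in an ending like _2 or _b are one class to them, and where a whole thing is asked for, a point or a joint stands for the part that bears it (a point fixed in the world has none). Each returns a list of dicts, best first, with "conf" (0 to 1); they miss things now and then, are a little off and sometimes report something else, mostly with a low value. They report only what shows in the picture. A call takes as long as a camera call.
- robot.recognise(name, camera): "location" ([column, row] in pixels, amid what is visible of it).
- robot.outline_of(name, camera): "mask" (400x640 bool, what is visible of it) and "location" ([column, row] in pixels, amid what is visible of it).
- robot.spot_point(name, camera): "location" ([column, row] in pixels: a listed point, or the origin of a listed thing).
The state is a dict: "clock": time; "qpos": joint angles; "qd": joint speeds; "joint_torque": joint torques, N m; "eef_pos": TCP position; "ee_rot": TCP orientation; "ft_force": force on the tool from outside, world axes, zero at the start; "ft_torque": the same for the moment, N m; "opening": finger opening in m.
Only numpy, scipy, OpenCV 4.12 (cv2) and the standard library are available. Lean on these libraries where they do the work, as an engineer would, in place of code of your own. Each camera call takes 0.05 s, during which the arm holds its last target. There are 200 camera calls.

## Working session

There is one attempt and no reset: what is moved stays moved. The work goes in short steps, Python scripts to look and compute and a tool call to move; the robot and the scene stay as the last step left them, time stands still between calls to the robot, and variables do not carry over. Pictures are saved under pics/ and viewed, about 8 in all and at most 12, crops included, and the job is handed in when it is done.

Besides the shell and the picture viewer there is one more tool, called by a JSON object that holds its "fn" and its "kwargs", one argument or row to a line. drive_tool: Moves the arm, as the interface text tells. Its arguments: {"type":"object","properties":{"series":{"type":"array"},"grip":{"type":"number"},"grip_force":{"type":"number"}},"required":["series"]}

```bash
ls; mkdir -p pics; python3 - <<'E'
from workcell import robot
import cv2,numpy as np
o=robot.get_obs();print({k:np.round(v,3) for k,v in o.items()}, robot.pinch_z)
for c in("scene","top"):
    im=robot.get_image(c);cv2.imwrite(f"pics/{c}0.png",im[:,:,::-1])
    for n in("wide_pad","wide_caddy","narrow_caddy","mug","tin","wide_lid","narrow_lid"):
        print(c,n,[(np.round(d["location"]),round(d["conf"],2)) for d in robot.spot_point(n,c)][:3])
    k=robot.get_calibration(c);print({a:np.round(b,3).tolist() for a,b in k.items()})
E
```

```text
pics
{'clock': np.float64(0.0), 'qpos': array([-71.745,  12.479,  92.529,  -0.   ,  75.131,  -6.429]), 'qd': array([-0.078,  0.137,  0.025,  0.065,  0.001,  0.003]), 'joint_torque': array([-1.0000e-03, -3.9684e+01, -3.0385e+01, -0.0000e+00,  1.0000e-02,
        0.0000e+00]), 'eef_pos': array([ 0.261, -0.567,  0.23 ]), 'ee_rot': array([-89.984,   0.138, -65.316]), 'ft_force': array([-0.133, -0.186,  0.312]), 'ft_torque': array([0.032, 0.003, 0.043]), 'opening': np.float64(0.085)} -0.0187
scene wide_pad [(array([233., 188.]), 0.81)]
scene wide_caddy [(array([283., 222.]), 0.65)]
scene narrow_caddy [(array([429., 241.]), 0.88)]
scene mug [(array([250., 191.]), 0.53)]
scene tin [(array([382., 212.]), 0.49)]
scene wide_lid [(array([311., 197.]), 0.7)]
scene narrow_lid [(array([469., 219.]), 0.79)]
{'mtx': [[501.729, 0.0, 313.336], [0.0, 501.729, 206.766], [0.0, 0.0, 1.0]], 'R': [[-0.182, 0.983, 0.009], [0.773, 0.149, -0.617], [-0.608, -0.105, -0.787]], 't': [0.128, -0.348, 1.998]}
top wide_pad [(array([387., 188.]), 0.8)]
top wide_caddy []
top narrow_caddy [(array([252., 226.]), 0.45)]
top mug [(array([374., 223.]), 0.64)]
top tin [(array([252., 224.]), 0.81)]
top wide_lid [(array([311., 188.]), 0.56)]
top narrow_lid [(array([170., 193.]), 0.93)]
{'mtx': [[396.738, 0.0, 314.135], [0.0, 396.738, 196.952], [0.0, 0.0, 1.0]], 'R': [[-0.026, -1.0, 0.001], [-0.996, 0.026, -0.084], [0.084, -0.003, -0.996]], 't': [-0.027, 0.529, 1.419]}
```

View images.

View pics/scene0.png

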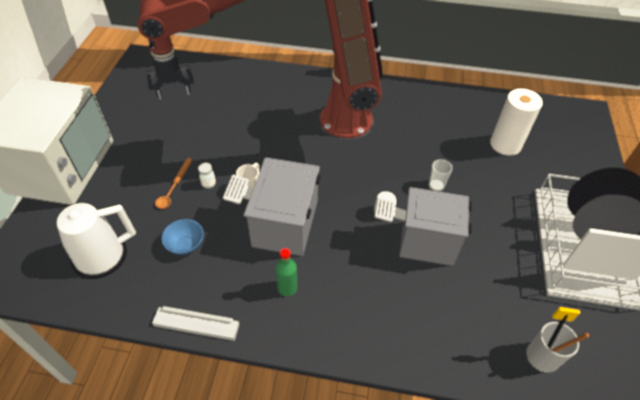

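View pics/top0.png

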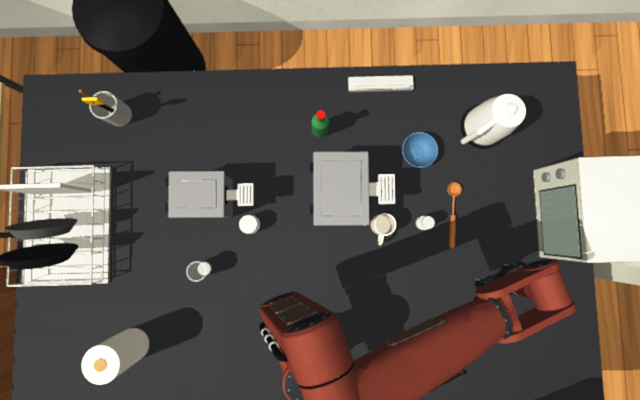

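```bash
cat >h.py <<'E'
from workcell import robot
import cv2,numpy as np
from scipy.spatial.transform import Rotation as Ro
def onz(c,px,z):
    k=robot.get_calibration(c);R,t,M=map(np.array,(k["R"],k["t"],k["mtx"]))
    d=R.T@np.linalg.solve(M,[px[0],px[1],1]);o=-R.T@t
    return o+d*(z-o[2])/d[2]
def proj(c,X):
    k=robot.get_calibration(c);R,t,M=map(np.array,(k["R"],k["t"],k["mtx"]))
    p=M@(R@X+t);return p[:2]/p[2]
def toTool(target):
    o=robot.get_obs();R=Ro.from_euler("xyz",o["ee_rot"],degrees=True).as_matrix()
    return o,R,R.T@(np.array(target)-o["eef_pos"])*1000
E
python3 - <<'E'
from h import *
for c,p in (("scene",(233,188)),("top",(387,188))): print("pad",c,onz(c,p,.143).round(4))
for c in("scene","top"):
    for n,z in(("wide_lid",.177),("wide_pad",.143),("mug",.08),("bowl",.05)):
        r=robot.outline_of(n,c)
        if not r: print(c,n,"none");continue
        m=r[0]["mask"].astype(np.uint8);cs=max(cv2.findContours(m,0,2)[0],key=cv2.contourArea)[:,0]
        P=np.array([onz(c,p,z)[:2] for p in cs],np.float32)
        (q,s,a)=cv2.minAreaRect(P*1000);print(c,n,round(r[0]["conf"],2),np.round(q),np.round(s),round(a,1),P.min(0).round(3),P.max(0).round(3))
E
```

```text
pad scene [ 0.5432 -0.2897  0.143 ]
pad top [ 0.542  -0.2842  0.143 ]
scene wide_lid 0.94 [ 547. -126.] [182. 247.] 88.3 [ 0.421 -0.22 ] [ 0.671 -0.034]
scene wide_pad 0.75 [ 544. -269.] [ 82. 109.] 87.5 [ 0.488 -0.309] [ 0.599 -0.228]
scene mug 0.84 [ 426. -280.] [104.  72.] 14.4 [ 0.369 -0.32 ] [ 0.474 -0.246]
scene bowl 0.83 [ 689. -425.] [130. 127.] 10.8 [ 0.623 -0.489] [ 0.755 -0.361]
top wide_lid 0.62 [ 545. -128.] [181. 238.] 89.2 [ 0.426 -0.22 ] [ 0.663 -0.038]
top wide_pad 0.55 [ 541. -267.] [87. 97.] 88.5 [ 0.491 -0.31 ] [ 0.59  -0.223]
top mug 0.45 [ 395. -516.] [ 19. 114.] 84.1 [ 0.338 -0.528] [ 0.452 -0.502]
top bowl 0.79 [ 690. -426.] [123. 125.] 87.4 [ 0.627 -0.489] [ 0.752 -0.364]
```

{"fn": "drive_tool", "kwargs": {
  "series": [
    [[-7, 0, 19], [0, 0, 0]],
    [[-14, 0, 37], [0, 0, 0]],
    [[-14, 0, 37], [0, 0, 0]],
    [[-14, 0, 37], [0, 0, 0]],
    [[-14, 0, 37], [0, 0, 0]],
    [[-14, 0, 37], [0, 0, 0]],
    [[-14, 0, 37], [0, 0, 0]],
    [[-14, 0, 37], [0, 0, 0]],
    [[-14, 0, 37], [0, 0, 0]],
    [[-7, 0, 19], [0, 0, 0]],
    [[0, 0, 0], [0, -9, 0]],
    [[0, 0, 0], [0, -9, 0]],
    [[0, 0, 0], [0, -9, 0]],
    [[0, 0, 0], [0, -9, 0]],
    [[0, 0, 0], [0, -9, 0]],
    [[0, 0, 0], [0, -9, 0]],
    [[0, 0, 0], [0, -9, 0]],
    [[0, 0, 0], [0, 0, 0]]
  ],
  "grip": -1
}}

```text
clock: 3.45
eef_pos: [0.528, -0.281, 0.2326]
ee_rot: [-89.4, -0.3, 0.4]
ft_force: [0.3, -0.3, 0.8]
opening: -0.0001
```

```bash
python3 - <<'E'
from h import *
o,R,_=toTool([0,0,0])
im=robot.get_image("wrist");cv2.imwrite("pics/w1.png",im[:,:,::-1])
k=robot.get_calibration("wrist");T=np.array(k["T_tool_cam"]);M=np.array(k["mtx"])
for d in robot.spot_point("wide_pad","wrist")[:2]:
    r=R@T[:3,:3]@np.linalg.solve(M,[*d["location"],1]);c=R@T[:3,3]+o["eef_pos"]
    P=c+r*(.143-c[2])/r[2];print(d["location"],d["conf"],P.round(4),toTool(P)[2].round(1))
im=robot.get_image("scene");cv2.imwrite("pics/s1.png",cv2.resize(im[100:280,160:360,::-1],None,fx=3,fy=3))
E
```

```text
[336.2, 211.3] 0.62 [ 0.5422 -0.2845  0.143 ] [13.8 89.6 -4.2]
```

View pics/w1.png

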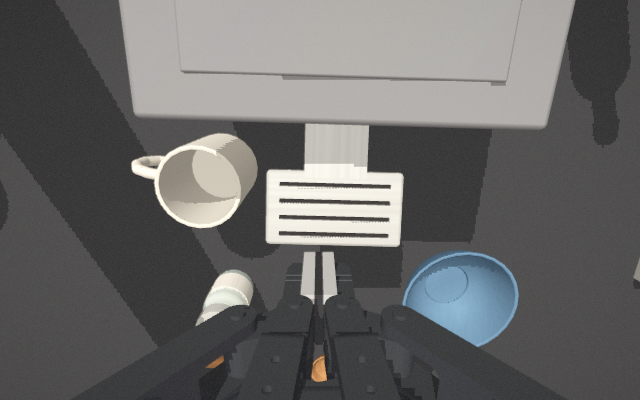

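View pics/s1.png

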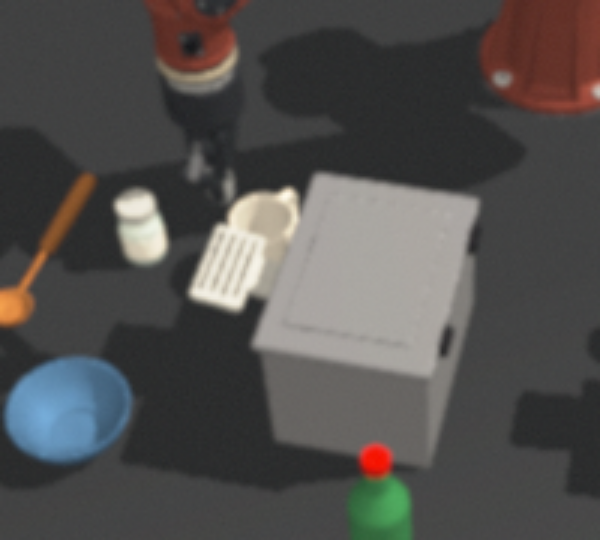

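```bash
python3 - <<'E'
from h import *
print(np.round(robot.get_calibration("wrist")["T_tool_cam"],3), robot.get_obs()["qpos"].round(1))
E
```

```text
[[ 1.     0.001  0.     0.001]
 [ 0.    -0.315  0.949 -0.143]
 [ 0.001 -0.949 -0.315  0.08 ]
 [ 0.     0.     0.     1.   ]] [-35.1   9.2  96.1   0.6  74.8 -35.6]
```

{"fn": "drive_tool", "kwargs": {
  "series": [
    [[7, 0, -2], [0, 5, 0]],
    [[7, 0, -2], [0, 5, 0]],
    [[0, 0, 0], [0, 10, 0]],
    [[0, 0, 0], [0, 10, 0]],
    [[0, 0, 0], [0, 10, 0]],
    [[0, 0, 0], [0, 10, 0]],
    [[0, 0, 0], [0, 10, 0]],
    [[0, 0, 0], [0, 10, 0]],
    [[0, 0, 0], [0, 10, 0]],
    [[0, 0, 0], [0, 10, 0]],
    [[0, 0, 0], [0, 10, 0]],
    [[0, 0, 0], [0, 10, 0]],
    [[0, 0, 0], [0, 10, 0]],
    [[0, 0, 0], [0, 10, 0]],
    [[0, 0, 0], [0, 10, 0]],
    [[0, 0, 0], [0, 10, 0]],
    [[0, 0, 0], [0, 10, 0]],
    [[0, 0, 0], [0, 10, 0]],
    [[0, 0, 0], [0, 0, 0]]
  ]
}}

```text
clock: 5.98
eef_pos: [0.5424, -0.2833, 0.2321]
ee_rot: [-90.7, 0.3, -177.2]
ft_force: [-1.2, -0.4, -0.2]
opening: 0.0002
```

```bash
python3 - <<'E'
from h import *
o,R,d=toTool([.5425,-.287,.143]);print(o["clock"],o["qpos"].round(1),o["eef_pos"].round(4),o["ee_rot"].round(1),o["ft_force"].round(2),d.round(1))
E
```

```text
5.975 [-34.5  10.9  94.2   0.7  75.1 142.5] [ 0.5424 -0.2833  0.2321] [ -90.7    0.3 -177.2] [-1.2  -0.37 -0.22] [ 0.5 89.1  4.8]
```

{"fn": "drive_tool", "kwargs": {
  "series": [
    [[0, 0, 1], [0, -3, 0]],
    [[0, 10, 2], [0, -3, 0]],
    [[0, 18, 1], [0, 0, 0]],
    [[0, 18, 0], [0, 0, 0]],
    [[0, 18, 0], [0, 0, 0]],
    [[0, 9, 0], [0, 0, 0]],
    [[0, 0, 0], [0, 0, 0]]
  ]
}}

```text
clock: 6.85
eef_pos: [0.5425, -0.2854, 0.1533]
ee_rot: [-90.8, 0.3, -170.7]
ft_force: [-0.3, -0.2, 0.7]
opening: -0.0001
```

```bash
python3 - <<'E'
from h import *
o,R,d=toTool([.5425,-.287,.143]);print(o["clock"],o["qpos"].round(1),o["eef_pos"].round(4),o["ee_rot"].round(1),o["ft_force"].round(2),d.round(1))
im=robot.get_image("wrist");im2=robot.get_image("scene")
a=cv2.resize(im2[120:240,180:380],(640,384));cv2.imwrite("pics/w2.png",cv2.resize(np.vstack([im,a]),None,fx=.75,fy=.75)[:,:,::-1])
E
```

```text
6.85 [-34.7  15.5  97.6   0.8  67.3 135.7] [ 0.5425 -0.2854  0.1533] [ -90.8    0.3 -170.7] [-0.31 -0.15  0.7 ] [ 0.3 10.3  1.7]
```

View pics/w2.png

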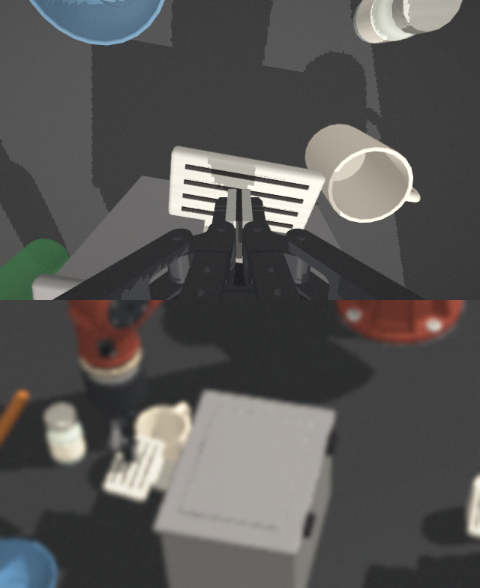

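{"fn": "drive_tool", "kwargs": {
  "series": [
    [[0, 3, 0], [0, 0, 0]],
    [[0, 3, 0], [0, 0, 0]],
    [[0, 3, 0], [0, 0, 0]],
    [[0, 3, 0], [0, 0, 0]],
    [[0, 3, 0], [0, 0, 0]],
    [[0, 3, 0], [0, 0, 0]]
  ]
}}

```text
clock: 7.7
eef_pos: [0.5451, -0.2876, 0.1416]
ee_rot: [-90.4, 0.5, -170.6]
ft_force: [-2.1, 0.7, 6.2]
opening: -0.0003
```

{"fn": "drive_tool", "kwargs": {
  "series": [
    [[0, 4, 0], [0, 0, 0]],
    [[0, 4, 0], [0, 0, 0]],
    [[0, 4, 0], [0, 0, 0]],
    [[0, 4, 0], [0, 0, 0]],
    [[0, 4, 0], [0, 0, 0]],
    [[0, 4, 0], [0, 0, 0]],
    [[0, 4, 0], [0, 0, 0]],
    [[0, 4, 0], [0, 0, 0]]
  ]
}}

```text
clock: 8.7
eef_pos: [0.545, -0.289, 0.122]
ee_rot: [-90.3, 0.3, -170.6]
ft_force: [-3.5, 2.7, 7.5]
opening: 0.0001
```

{"fn": "drive_tool", "kwargs": {
  "series": [
    [[0, 4, 0], [0, 0, 0]],
    [[0, 4, 0], [0, 0, 0]],
    [[0, 4, 0], [0, 0, 0]],
    [[0, 4, 0], [0, 0, 0]],
    [[0, 4, 0], [0, 0, 0]],
    [[0, 4, 0], [0, 0, 0]],
    [[0, 4, 0], [0, 0, 0]]
  ]
}}

```text
clock: 9.57
eef_pos: [0.5452, -0.287, 0.1053]
ee_rot: [-90.6, 0.2, -170.5]
ft_force: [-2.8, 3.0, 8.1]
opening: -0.0003
```

{"fn": "drive_tool", "kwargs": {
  "series": [
    [[0, 4, 0], [0, 0, 0]],
    [[0, 4, 0], [0, 0, 0]],
    [[0, 4, 0], [0, 0, 0]],
    [[0, 4, 0], [0, 0, 0]]
  ]
}}

```text
clock: 10.07
eef_pos: [0.5465, -0.2867, 0.0982]
ee_rot: [-90.7, 0.2, -170.5]
ft_force: [-7.4, 4.5, 21.1]
opening: -0.0001
```

{"fn": "drive_tool", "kwargs": {
  "series": [
    [[0, 3, 0], [0, 0, 0]],
    [[0, 3, 0], [0, 0, 0]],
    [[0, 3, 0], [0, 0, 0]],
    [[0, 3, 0], [0, 0, 0]]
  ]
}}

```text
clock: 10.58
eef_pos: [0.5479, -0.2884, 0.0983]
ee_rot: [-90.5, 0.2, -170.4]
ft_force: [-5.0, 2.3, 12.6]
opening: 0.0
```

```bash
python3 - <<'E'
from h import *
im2=robot.get_image("scene");o=robot.get_obs();print(o["eef_pos"].round(4),o["ft_force"].round(1))
# expected lid-tip edge corners, fully open
for t in(1.0,1.1,1.15):
    L=.182;y=-.127+.091-L*np.cos(t);z=.165+L*np.sin(t)
    print(t,[proj("scene",np.array([x,y,z])).round() for x in(.425,.667)])
cv2.imwrite("pics/s3.png",cv2.resize(im2[80:280,140:380],None,fx=3,fy=3)[:,:,::-1])
E
```

```text
[ 0.548  -0.2885  0.0983] [-4.9  1.4 11.9]
1.0 [array([287., 128.]), array([268., 189.])]
1.1 [array([292., 127.]), array([274., 187.])]
1.15 [array([295., 126.]), array([277., 187.])]
```

View pics/s3.png

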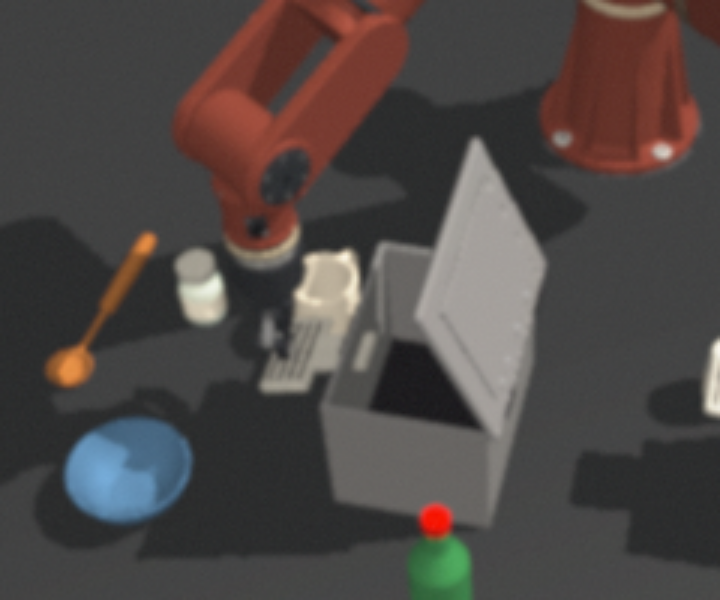

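{"fn": "drive_tool", "kwargs": {
  "series": [
    [[1, 4, 0], [0, 0, 0]],
    [[1, 4, 0], [0, 0, 0]],
    [[1, 4, 0], [0, 0, 0]],
    [[1, 4, 0], [0, 0, 0]],
    [[1, 4, 0], [0, 0, 0]],
    [[0, 4, 0], [0, 0, 0]],
    [[0, 4, 0], [0, 0, 0]],
    [[0, 4, 0], [0, 0, 0]],
    [[0, 4, 0], [0, 0, 0]],
    [[0, 4, 0], [0, 0, 0]],
    [[0, 4, 0], [0, 0, 0]],
    [[0, 4, 0], [0, 0, 0]],
    [[0, 4, 0], [0, 0, 0]],
    [[0, 4, 0], [0, 0, 0]]
  ]
}}

```text
clock: 12.38
eef_pos: [0.5549, -0.2969, 0.0955]
ee_rot: [-89.8, 0.9, -170.1]
ft_force: [-5.4, 2.6, 15.0]
opening: 0.0003
```

{"fn": "drive_tool", "kwargs": {
  "series": [
    [[0, 1, -1], [0, 0, 0]],
    [[0, 0, -1], [0, 0, 0]],
    [[0, 0, -1], [0, 0, 0]],
    [[0, 0, -1], [0, 0, 0]],
    [[0, 0, -1], [0, 0, 0]],
    [[0, 0, -1], [0, 0, 0]]
  ]
}}

```text
clock: 13.12
eef_pos: [0.5548, -0.2989, 0.1039]
ee_rot: [-88.9, 0.8, -170.0]
ft_force: [-2.7, -0.6, 6.1]
opening: -0.0001
```

{"fn": "drive_tool", "kwargs": {
  "series": [
    [[0, 0, -2], [-0.3, 0, 0]],
    [[0, 0, -2], [-0.3, 0, 0]],
    [[0, 0, -2], [-0.3, 0, 0]],
    [[0, 0, -2], [-0.3, 0, 0]],
    [[0, 0, -2], [-0.3, 0, 0]],
    [[0, 0, -2], [-0.3, 0, 0]],
    [[0, 0, -2], [-0.3, 0, 0]],
    [[0, 0, -2], [-0.3, 0, 0]]
  ]
}}

```text
clock: 14.12
eef_pos: [0.5548, -0.3009, 0.1175]
ee_rot: [-89.3, 1.0, -169.8]
ft_force: [-3.4, -3.6, 6.1]
opening: -0.0
```

{"fn": "drive_tool", "kwargs": {
  "series": [
    [[0, 1, -4], [-0.3, 0, 0]],
    [[0, 1, -5], [-0.3, 0, 0]],
    [[0, 1, -5], [-0.3, 0, 0]],
    [[0, 1, -5], [-0.3, 0, 0]]
  ]
}}

```text
clock: 14.62
eef_pos: [0.557, -0.295, 0.1238]
ee_rot: [-88.9, 1.6, -169.7]
ft_force: [-1.8, -4.4, 6.7]
opening: 0.0003
```

{"fn": "drive_tool", "kwargs": {
  "series": [
    [[1, 1, -5], [-0.3, 0, 0]],
    [[1, 1, -5], [-0.3, 0, 0]],
    [[0, 0, -3], [-0.3, 0, 0]],
    [[0, 0, -3], [-0.3, 0, 0]],
    [[0, 0, -2], [-0.3, 0, 0]],
    [[0, 0, -2], [0, 0, 0]]
  ]
}}

```text
clock: 15.38
eef_pos: [0.5579, -0.2908, 0.1364]
ee_rot: [-88.4, 2.2, -169.6]
ft_force: [-3.4, -1.5, 6.6]
opening: 0.0002
```

{"fn": "drive_tool", "kwargs": {
  "series": [
    [[0, 1, -1], [0, 0, 0]],
    [[0, 1, -1], [0, 0, 0]],
    [[0, 1, -1], [0, 0, 0]],
    [[0, 1, -1], [0, 0, 0]],
    [[0, 1, -1], [0, 0, 0]],
    [[0, 1, -1], [0, 0, 0]],
    [[0, 1, -1], [0, 0, 0]],
    [[0, 1, -1], [0, 0, 0]]
  ]
}}

```text
clock: 16.38
eef_pos: [0.5579, -0.2902, 0.141]
ee_rot: [-87.6, 2.2, -169.6]
ft_force: [-2.9, -0.9, 6.9]
opening: -0.0003
```

{"fn": "drive_tool", "kwargs": {
  "series": [
    [[0, 1, 0], [0, 0, 0]],
    [[0, 1, 0], [0, 0, 0]],
    [[0, 1, 0], [0, 0, 0]],
    [[0, 1, 0], [0, 0, 0]],
    [[0, 1, 0], [0, 0, 0]],
    [[0, 0, 0], [0, 0, 0]],
    [[0, 0, 0], [0, 0, 0]],
    [[0, 0, 0], [0, 0, 0]],
    [[0, 0, 0], [0, 0, 0]]
  ]
}}

```text
clock: 17.5
eef_pos: [0.5579, -0.2894, 0.1454]
ee_rot: [-87.7, 2.1, -169.6]
ft_force: [0.1, 0.8, 0.1]
opening: 0.0002
```

{"fn": "drive_tool", "kwargs": {
  "series": [
    [[0, -2, 0], [0, 0, 0]],
    [[0, -5, 0], [0, 0, 0]],
    [[0, -12, 1], [0, 0, 0]],
    [[0, -20, 1], [0, 0, 0]],
    [[0, -25, 1], [0, 0, 0]],
    [[0, -25, 0], [0, 0, 0]],
    [[0, -10, 0], [0, 0, 0]],
    [[0, 0, 0], [0, 0, 0]]
  ]
}}

```text
clock: 18.5
eef_pos: [0.5551, -0.2897, 0.2523]
ee_rot: [-87.6, 2.3, -169.6]
ft_force: [1.6, 1.3, -0.3]
opening: -0.0
```

```bash
python3 - <<'E'
from h import *
o=robot.get_obs();print(o["clock"],o["eef_pos"].round(3),o["ft_force"].round(1))
im2=robot.get_image("scene")
b=cv2.imread("pics/scene0.png");
cv2.imwrite("pics/s4.png",np.hstack([cv2.resize(i[90:290,140:500],None,fx=1.1*2,fy=2.2) if 0 else i[90:290,140:500] for i in (b,im2[:,:,::-1])]))
E
```

```text
18.5 [ 0.555 -0.29   0.252] [ 1.6  1.3 -0.3]
```

View pics/s4.png

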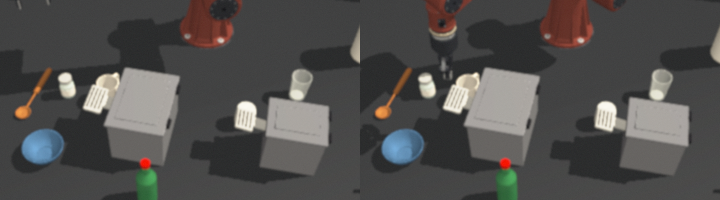

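The before and after crops match: the wide lid is shut (after crop, about (505,100)), the lever is up at (458,98), and the mug, jar, bowl, spoon and narrow caddy haven't moved. I'm handing in.

```bash
python3 -c "
from workcell import robot
print(robot.hand_in())"
```

```text
the job is handed in; nothing more can be done
None
```

I pressed the wide caddy's lever down to its stop with the shut fingertips and held it there for about 2.3 s. I then let it up over about 5 s until the force on the fingertips fell to zero, raised the arm clear, and handed in at about 18.5 s of the 42 s allowed.

- **Lid fully up:** At the stop the fingertips were at z = 0.098 m and the force rose to 21 N. A scene picture taken during the hold put the lid's edge within about 4 pixels of where a fully open lid should be.
- **Lid shut, nothing moved:** The picture after releasing showed the lid shut and the lever back up. By eye, everything in that crop stood as in the first picture, including the narrow caddy, which was still shut. The fingertips were about 11 cm above the lever.
- **Slip:** During the hold the fingertips slid about 10 mm along the pad. They came close to its outer edge at the start of the release, so I worked them back toward the middle. The force readings stayed at about 6–7 N until the lever was nearly at rest, so I saw no sign that contact was lost.
- **Not checked:** I never measured the lid's closing speed. That it closed gently is inferred from the slow rise of the fingertips and the force readings.

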